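Switch on the cooking zone under the omelette pan

ROBOT

A 6-joint arm with a two-finger parallel gripper is mounted at the origin on the work surface. World frame = base frame: x ahead of the robot, y to its left, z up, the work surface at z = 0. Lengths are in m, angles in rad, forces in N, time in s.
With the tool pointing down it reaches from about 0.375 to 0.9 m from the base axis. Payload 3.1 kg.
Tool frame: the origin (TCP) lies at the very end of the fingers, on their centre line; the grasp point (between the pads) lies 19 mm behind it; z points along the fingers, y is the direction in which the jaws open and shut (so a half turn about z gives the same grasp; the last joint's range is limited). The gripper opens to 87 mm and grips with 3 to 60 N. Pads are 19 mm wide; open, the fingers measure 117 mm over their backs; the gripper's body (75 mm by 190 mm) begins 51 mm behind the grasp point.
Start: joints at [-1.308, 0.527, 1.433, -0, 1.181, -0.178], TCP at [0.267, -0.565, 0.223] pointing down, gripper open.
Joint ranges: [-3.08, 3.08], [-0.75, 2.2], [0.22, 2.44], [-1.43, 4.57], [0, 2.65], [-2.85, 2.85]. Speed limits (rad/s): [2.79, 2.79, 3.14, 3.14, 3.14, 3.14].

INTERFACE

Orientations are given as a unit quaternion [x, y, z, w].
In Python, from rig import robot, optics gives the robot as it stands.
- The arm moves only by the shell command python3 -m inch 'ROWS' [FORCE]. ROWS is JSON, a list of rows, each an object of numbers: "ax", "ay", "az": the turn, a rotation vector about the tool's x, y, z in rad; "dx", "dy", "dz": the shift along the tool's x, y, z in mm; "gripper": the opening in per cent of the stroke, from 0 (shut) to 100 (fully open). In form: [{"ax": .., "ay": .., "az": .., "dx": .., "dy": .., "dz": .., "gripper": ..}, ...]. A call has 1 to 8 rows; each row shifts and turns the commanded pose from where the row before left it, along the tool's axes as they then stand; what a row does not reach is not made up. A row lasts 1/10 s, in which the tool goes at most 50 mm and 8.59 degrees, less where a joint would pass 70% of its speed; a pose out of reach is approached as far as the arm can. A call with a gripper value outside its range is refused whole. The fingers move at their own pace and stop on an object; FORCE is the grip in N (left out, the last holds). Time passes only in rows, so rows that do not move let the fingers close. It gives the time, the measured TCP pose, the force and the opening at its end, in the units of the state.
- robot.get_obs(): the state, without advancing time (a new reading comes with each control period).
- optics.camera(name): name is "scene" or "top" or "wrist"; returns a dict with "img" (420x560x3 uint8, red, green, blue), "depth" (420x560 float32, m along the optical axis (not along the pixel's ray), 0 where there is no reading), "camera_matrix" (3x3 intrinsics, pixels), "position" and "attitude" of the camera in the world. Camera axes: x right, y up, looking along -z (the intrinsics and any distortion apply to the point x, -y, -z); pixel columns grow to the right and rows downward; lengths in m; the calibration is good to about 2 mm. A picture is of the moment at which its call begins.
- robot.hand_in(): hands the job in, once; it reports no verdict.
The state is a dict: "time": time; "q": joint angles; "joint_velocities": joint speeds; "joint_torque": joint torques, N m; "position": TCP position; "tool_rot": TCP orientation; "ft_force": force on the tool from outside, world axes, zero at the start; "moment": the same for the moment, N m; "grip_width": finger opening in m.
Only numpy, scipy, OpenCV 4.12 (cv2) and the standard library are available. Lean on these libraries where they do the work, as an engineer would, in place of code of your own. Each camera call takes 0.05 s, during which the arm holds its last target.

TASK

Switch on the induction cooker under the rectangular omelette pan: lightly press down the long bar key, then the round key, then the square key on the same side as that pan, each until it is down and stays down. Leave the other two keys up, and do not shift or lift the cookware or any of the other things standing about.

Things in the scene. Friction and masses are not known exactly. Their poses are not given: they have to be found in the camera images.
- hob: Fixed two-zone table-top induction cooker, 380 (x) x 600 (y) x 60 mm high, black top. Origin: centre of its underside. Its -x edge is the front, with a row of five white keys 133 mm in front of the centre, at y = 150, 75, 0, -75, -150 mm; +y is left seen from the robot. The two round zones (190 mm across) are centred 45 mm behind the centre, 150 mm left and right.
- key_bar_top (a point): The long bar key, 52 mm (x) by 16 mm (y), in one of the three inner places of the row (which one changes). In a dark steel surround 64 x 60 mm, 3 mm thick. Its top stands 19 mm above the black panel when up and 11 mm when down. This point: the middle of the key's top face; it moves down with the key.
- key_round_top (a point): The round key, 34 mm across, in one of the three inner places of the row (which one changes). In a dark steel surround 64 x 60 mm, 3 mm thick. Its top stands 19 mm above the black panel when up and 11 mm when down. This point: the middle of the key's top face; it moves down with the key.
- key_cross_top (a point): The cross-shaped (plus) key, arms 38 mm long and 13 mm wide; in one of the three inner places of the row. In a dark steel surround 64 x 60 mm, 3 mm thick. Its top stands 19 mm above the black panel when up and 11 mm when down. This point: the middle of the key's top face; it moves down with the key.
- key_left_top (a point): The square key at the left (+y) end of the row, 30 x 30 mm, in front of the left zone. In a dark steel surround 64 x 60 mm, 3 mm thick. Its top stands 19 mm above the black panel when up and 11 mm when down. This point: the middle of the key's top face; it moves down with the key.
- key_right_top (a point): The square key at the right (-y) end of the row, 30 x 30 mm, in front of the right zone. In a dark steel surround 64 x 60 mm, 3 mm thick. Its top stands 19 mm above the black panel when up and 11 mm when down. This point: the middle of the key's top face; it moves down with the key.
- key_bar (a joint): Travel of the long bar key: 0 = up (the start), 0.008 m = fully down; from 0.005 it counts as down. About 2.5 N moves it, and it stays where it is left. It is mounted on rubber that yields 1 mm for every 2.5 N (7.5 mm at most) and comes back: the finger goes 1 mm farther than the key's travel, and meets a soft stop at the end.
- key_round (a joint): Travel of the round key: 0 = up (the start), 0.008 m = fully down; from 0.005 it counts as down. About 2.5 N moves it, and it stays where it is left. It is mounted on rubber that yields 1 mm for every 2.5 N (7.5 mm at most) and comes back: the finger goes 1 mm farther than the key's travel, and meets a soft stop at the end.
- key_cross (a joint): Travel of the cross key: 0 = up (the start), 0.008 m = fully down; from 0.005 it counts as down. About 2.5 N moves it, and it stays where it is left. It is mounted on rubber that yields 1 mm for every 2.5 N (7.5 mm at most) and comes back: the finger goes 1 mm farther than the key's travel, and meets a soft stop at the end.
- key_left (a joint): Travel of the left square key: 0 = up (the start), 0.008 m = fully down; from 0.005 it counts as down. About 2.5 N moves it, and it stays where it is left. It is mounted on rubber that yields 1 mm for every 2.5 N (7.5 mm at most) and comes back: the finger goes 1 mm farther than the key's travel, and meets a soft stop at the end.
- key_right (a joint): Travel of the right square key: 0 = up (the start), 0.008 m = fully down; from 0.005 it counts as down. About 2.5 N moves it, and it stays where it is left. It is mounted on rubber that yields 1 mm for every 2.5 N (7.5 mm at most) and comes back: the finger goes 1 mm farther than the key's travel, and meets a soft stop at the end.
- pan: Loose rectangular omelette pan, dark steel, 180 x 140 mm and 35 mm deep, with an omelette in it; a black handle runs 245 mm from the pan's middle towards its own +x, up to 72 mm above its underside (away from the keys). Origin: middle of its underside. It stands on the left or the right zone.
- pot: Loose round steel pot with lid, 156 mm across, 109 mm high over the lid knob, small side loops. Origin: middle of its underside. It stands on the other zone.
- shaker: Loose white ceramic salt shaker, 38 mm across, 70 mm high, on the cooker between the zones. Origin: middle of its underside.
- spice_tin: Loose small round steel tin, 40 mm across, 50 mm high, on the cooker behind the shaker. Origin: middle of its underside.
- mug: Loose white mug, 76 mm across, 85 mm high, on the table right of the cooker. Origin: middle of its underside.
- bowl: Loose blue bowl, 120 mm across, 55 mm high, on the table left of the cooker. Origin: middle of its underside.
- sauce: Loose amber glass bottle, 56 mm across, 170 mm high, on the table left of the cooker, nearer the robot than the bowl. Origin: middle of its underside.
- turner_grip (a point): Loose black kitchen turner, about 240 mm long, lying on the table right of the cooker. This point: the middle of its handle, which points to the robot.

How it is judged:
On the way, in this order (a step that is already met when the one before it is completed fails the run):
1. the long bar key is pressed down (value of joint key_bar above 0.005 m), for 0.1 s.
2. the round key is pressed down (value of joint key_round above 0.005 m), for 0.1 s.
3. the square key on the omelette pan's side is pressed down (((y of pan in the frame of hob above 0 m and value of joint key_left above 0.005 m) or (y of pan in the frame of hob below 0 m and value of joint key_right above 0.005 m))), for 0.1 s.
At the end, for the whole second after the job is handed in: The bar key, the round key and the square key on the omelette pan's side are down by more than 5 mm; the cross key and the other square key are up (less than 3 mm down); the cookware and the other loose things are at rest within 15 mm of where they stood (value of joint each of key_bar, key_round above 0.005 m and ((y of pan in the frame of hob above 0 m and value of joint key_left above 0.005 m) or (y of pan in the frame of hob below 0 m and value of joint key_right above 0.005 m)) and value of joint key_cross below 0.003 m and value of joint any of key_left, key_right below 0.003 m and distance of each of pan, pot, shaker, spice_tin, mug, bowl, sauce, turner_grip from where it was at the start of the episode below 0.015 m and linear speed of each of pan, pot below 0.02 m/s); the robot touches nothing.
It fails at once if the cross key, or the square key on the other side from the omelette pan, is pressed (3 mm or more) (value of joint key_cross above 0.003 m or (y of pan in the frame of hob above 0 m and value of joint key_right above 0.003 m) or (y of pan in the frame of hob below 0 m and value of joint key_left above 0.003 m)).
It fails at once if the round key is pressed before the bar key is down (value of joint key_round above 0.003 m and value of joint key_bar below 0.005 m).
It fails at once if a square key is pressed before the round key is down (value of joint any of key_left, key_right above 0.003 m and value of joint key_round below 0.005 m).
It fails at once if a finger presses on something with more than 20 N (not lightly) (contact force between the fingers and anything else above 20 N).
It fails at once if cookware or another loose thing is shifted or lifted by more than 15 mm (distance of any of pan, pot, shaker, spice_tin, mug, bowl, sauce, turner_grip from where it was at the start of the episode above 0.015 m).
It also fails if it takes over 48 s, if anything falls off the work surface, if the arm or the gripper's body presses on something with over 40 N, if the wrist force passes 120 N, or if a joint passes its speed limit or range.

## Working session

There is one attempt and no reset: what is moved stays moved. The work goes in short steps, Python scripts to look and compute and a shell command to move; the robot and the scene stay as the last step left them, time stands still between calls to the robot, and variables do not carry over. Pictures are saved under pics/ and viewed, and the job is handed in when it is done.

```bash
mkdir -p pics
cat > h.py <<'E'
import numpy as np, cv2
from rig import robot, optics
from scipy.spatial.transform import Rotation as R
def cam(n,save=None):
    c=optics.camera(n)
    if save: cv2.imwrite('pics/'+save+'.png',c['img'][:,:,::-1])
    return c
def att(c):
    a=np.array(c['attitude'])
    return a if a.shape==(3,3) else R.from_quat(a).as_matrix()
def world(c,u,v,d=None):
    K=np.array(c['camera_matrix']); 
    if d is None: d=c['depth'][int(v),int(u)]
    p=np.array([(u-K[0,2])/K[0,0]*d,-(v-K[1,2])/K[1,1]*d,-d])
    return att(c)@p+np.array(c['position'])
def atz(c,u,v,z):
    p=world(c,u,v,1.0)-np.array(c['position']); o=np.array(c['position'])
    return o+p*(z-o[2])/p[2]
E
python3 - <<'E'
from h import *
o=robot.get_obs(); print(o)
for n in ['scene','top','wrist']:
    c=cam(n,n+'0'); print(n,c['position'],c['attitude'],c['camera_matrix'],[k for k in c])
E
```

```text
{'time': 0.0, 'q': array([-1.30848199e+00,  5.28436457e-01,  1.43388794e+00, -2.55362521e-05,
        1.18141576e+00, -1.78493195e-01]), 'joint_velocities': array([-0.00055855, -0.00060871, -0.001988  , -0.00059063,  0.00147492,
        0.00045141]), 'joint_torque': array([-9.62282211e-04, -4.40037167e+01, -1.76593816e+01,  6.31494122e-02,
        5.83423488e-02, -1.69364635e-04]), 'position': array([ 0.26649982, -0.56452549,  0.22159447]), 'tool_rot': array([ 9.75807631e-01,  2.18628255e-01, -5.67850698e-05, -1.07231211e-03]), 'ft_force': array([ 0.22468999, -0.2006033 , -0.83127659]), 'moment': array([ 0.00699439,  0.03062308, -0.03362943]), 'grip_width': 0.08689452195434823}
scene [1.4866041  0.1042965  0.66392898] [0.32870798 0.34882775 0.64881949 0.59101906] [[381.09399398   0.         281.00501927]
 [  0.         381.09399398 205.74887462]
 [  0.           0.           1.        ]] ['img', 'depth', 'camera_matrix', 'position', 'attitude']
top [0.41823698 0.03923995 1.47949135] [ 0.0363126  -0.04503679 -0.69646817  0.71525182] [[495.44033355   0.         285.8713735 ]
 [  0.         495.44033355 215.61616584]
 [  0.           0.           1.        ]] ['img', 'depth', 'camera_matrix', 'position', 'attitude']
wrist [ 0.32792065 -0.53653526  0.38430424] [-0.10569662  0.06824002 -0.53126997  0.83780889] [[307.67380043   0.         273.07161462]
 [  0.         307.67380043 212.41580811]
 [  0.           0.           1.        ]] ['img', 'depth', 'camera_matrix', 'position', 'attitude']
```

View pics/top0.png

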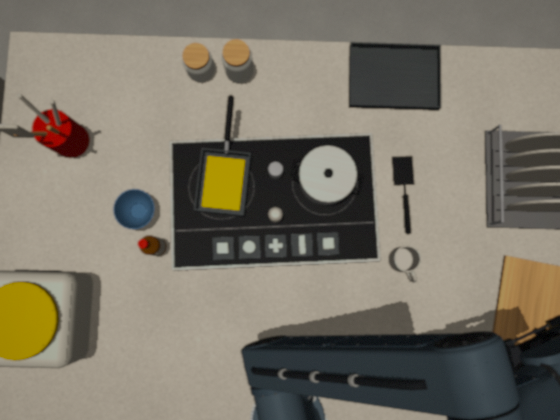

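View pics/scene0.png

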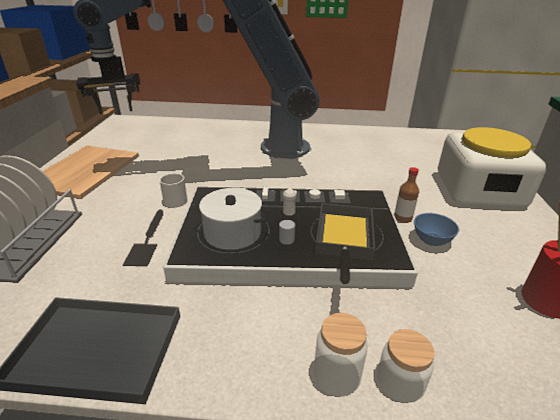

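View pics/wrist0.png

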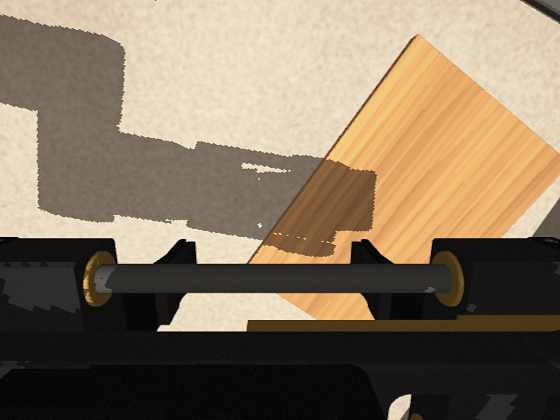

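The top view shows the pan on the left (u≈223, v≈182). The key row, left to right, is square (223,247), round (249,246), cross (276,245), bar (302,244) and square (328,243). Next I'll measure the keys' positions.

```bash
cat >> h.py <<'E'
def keys(c,box):
    u0,u1,v0,v1=box
    g=cv2.cvtColor(c['img'],cv2.COLOR_RGB2GRAY)
    s=cv2.resize(g[v0:v1,u0:u1],None,fx=4,fy=4,interpolation=cv2.INTER_CUBIC)
    n,l,st,ce=cv2.connectedComponentsWithStats((s>150).astype(np.uint8))
    out=[]
    for i in range(1,n):
        if st[i,4]<60*4: continue
        u,v=(ce[i]+.5)/4-.5+[u0,v0]
        p=world(c,u,v,np.median(c['depth'][int(v)-1:int(v)+2,int(u)-1:int(u)+2]))
        out.append((u,v,st[i,4]/16,p))
    return sorted(out,key=lambda t:t[0])
E
python3 - <<'E'
from h import *
c=cam('top')
for k in keys(c,(208,348,234,258)): print(np.round(k[:3],1),np.round(k[3],4), np.round(atz(c,k[0],k[1],.079),4))
for n,(u,v) in dict(tl=(174,144),tr=(370,138),bl=(175,266),br=(376,258),panel=(262,205),table=(262,290),potlid=(310,180),bottle=(146,243),shk=(275,214)).items(): print(n,np.round(world(c,u,v),3))
c=cam('scene')
for (u,v) in [(265,195),(290,194),(315,195),(340,195),(290,189),(400,200)]: print(np.round(world(c,u,v),3))
cv2.imwrite('pics/s2.png',cv2.resize(c['img'][160:260,160:420,::-1],None,fx=3,fy=3,interpolation=cv2.INTER_CUBIC))
E
```

```text
[222.  247.6  92. ] [0.4848 0.202  0.0771] [0.4848 0.2018 0.079 ]
[248.6 246.4  92.9] [0.4901 0.1268 0.079 ] [0.4901 0.1268 0.079 ]
[275.2 245.3  77.7] [0.4953 0.0519 0.0781] [0.4953 0.0519 0.079 ]
[301.7 244.2  80.4] [ 0.5002 -0.0227  0.0793] [ 0.5002 -0.0227  0.079 ]
[328.  242.9  91.7] [ 0.5061 -0.0973  0.0781] [ 0.506  -0.0972  0.079 ]
tl [0.783 0.355 0.065]
tr [ 0.822 -0.22   0.05 ]
bl [0.43  0.336 0.057]
br [ 0.468 -0.238  0.057]
panel [0.612 0.094 0.056]
table [ 0.366  0.088 -0.005]
potlid [ 0.672 -0.038  0.15 ]
bottle [0.487 0.392 0.168]
shk [0.578 0.055 0.128]
[ 0.526 -0.017  0.08 ]
[0.596 0.06  0.13 ]
[0.507 0.131 0.078]
[0.498 0.205 0.077]
[0.572 0.059 0.131]
[0.499 0.383 0.072]
```

View pics/s2.png

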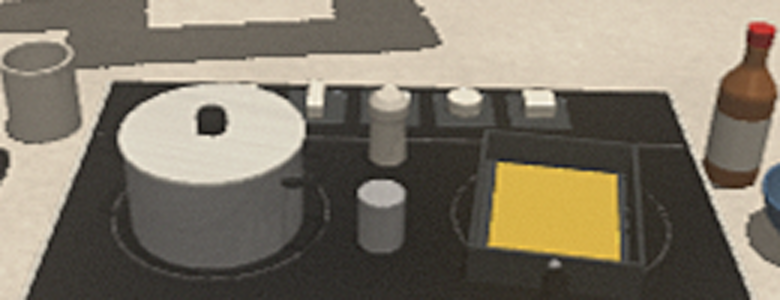

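The pan is on the left, so the presses are bar (y≈-0.023), round (y≈0.127), then left square (y≈0.202). The hob yaw is about +4.05°. I'll shut the gripper and turn the tool to match the hob.

```bash
python3 -m inch '[{"az":0.123,"gripper":0},{"az":0.123,"gripper":0},{"az":0.123,"gripper":0},{"gripper":0},{"gripper":0}]' 20
python3 - <<'E'
from h import *
o=robot.get_obs(); r=R.from_quat(o['tool_rot']).as_matrix(); print(r.round(4)); print((r.T@(np.array([.5002,-.0227,.15])-o['position'])*1000).round(1))
E
```

```text
[[ 9.044e-01  4.267e-01 -3.000e-04]
 [ 4.267e-01 -9.044e-01  9.000e-04]
 [ 1.000e-04 -9.000e-04 -1.000e+00]]
[ 442.6 -390.7   72.5]invalid input
```

```bash
python3 -m inch '[{"ax":0,"ay":0,"az":0.123,"dx":0,"dy":0,"dz":0,"gripper":0},{"ax":0,"ay":0,"az":0.123,"dx":0,"dy":0,"dz":0,"gripper":0},{"ax":0,"ay":0,"az":0.123,"dx":0,"dy":0,"dz":0,"gripper":0},{"ax":0,"ay":0,"az":0,"dx":0,"dy":0,"dz":0,"gripper":0},{"ax":0,"ay":0,"az":0,"dx":0,"dy":0,"dz":0,"gripper":0}]' 20
cat >> h.py <<'E'
def go(x,y,z):
    o=robot.get_obs(); r=R.from_quat(o['tool_rot']).as_matrix()
    print('t',round(o['time'],2),'p',o['position'].round(4),'F',o['ft_force'].round(2),'w',round(o['grip_width'],4),'yaw',round(np.degrees(np.arctan2(r[1,0],r[0,0])),2),'tilt',r[:2,2].round(4),'vmax',abs(o['joint_velocities']).max().round(4))
    print('to go',(r.T@(np.array([x,y,z])-o['position'])*1000).round(1))
E
python3 -c "
from h import *
go(.5002,-.0227,.15)"
```

```text
time: 0.75
position: [0.2667, -0.5651, 0.2224]
tool_rot: [0.999, 0.037, -0.0, -0.0]
ft_force: [-0.4, -0.4, -0.0]
grip_width: 0.0549
t 0.75 p [ 0.2667 -0.5651  0.2224] F [-0.35 -0.4  -0.04] w 0.0549 yaw 4.26 tilt [-0.0001  0.0003] vmax 0.0069
to go [ 273.2 -523.5   72.6]
```

```bash
python3 -m inch '[{"ax":0,"ay":0,"az":0,"dx":10,"dy":-20,"dz":0,"gripper":0},{"ax":0,"ay":0,"az":0,"dx":20,"dy":-36,"dz":0,"gripper":0},{"ax":0,"ay":0,"az":0,"dx":20,"dy":-38,"dz":0,"gripper":0},{"ax":0,"ay":0,"az":0,"dx":20,"dy":-38,"dz":0,"gripper":0},{"ax":0,"ay":0,"az":0,"dx":20,"dy":-38,"dz":0,"gripper":0},{"ax":0,"ay":0,"az":0,"dx":20,"dy":-38,"dz":0,"gripper":0},{"ax":0,"ay":0,"az":0,"dx":20,"dy":-38,"dz":0,"gripper":0},{"ax":0,"ay":0,"az":0,"dx":10,"dy":-20,"dz":0,"gripper":0}]'
python3 -c "
from h import *
go(.5002,-.0227,.15)"
```

```text
time: 1.55
position: [0.3876, -0.2864, 0.2226]
tool_rot: [0.999, 0.038, -0.0, -0.001]
ft_force: [0.0, -0.5, 0.3]
grip_width: 0.0012
t 1.55 p [ 0.3876 -0.2864  0.2226] F [ 0.03 -0.48  0.32] w 0.0012 yaw 4.37 tilt [-0.0004  0.0016] vmax 0.3934
to go [ 132.4 -254.3   73. ]
```

```bash
python3 -m inch '[{"ax":0,"ay":0,"az":0,"dx":20,"dy":-36,"dz":0,"gripper":0},{"ax":0,"ay":0,"az":0,"dx":20,"dy":-38,"dz":0,"gripper":0},{"ax":0,"ay":0,"az":0,"dx":20,"dy":-38,"dz":0,"gripper":0},{"ax":0,"ay":0,"az":0,"dx":20,"dy":-38,"dz":0,"gripper":0},{"ax":0,"ay":0,"az":0,"dx":20,"dy":-38,"dz":0,"gripper":0},{"ax":0,"ay":0,"az":0,"dx":20,"dy":-38,"dz":0,"gripper":0},{"ax":0,"ay":0,"az":0,"dx":12,"dy":-28,"dz":0,"gripper":0},{"ax":0,"ay":0,"az":0,"dx":0,"dy":0,"dz":0,"gripper":0}]'
python3 - <<'E'
from h import *
go(.5002,-.0227,.15)
c=cam('wrist','w1');cam('scene','s3')
E
```

```text
time: 2.35
position: [0.5015, -0.0238, 0.2227]
tool_rot: [0.999, 0.039, 0.0, -0.0]
ft_force: [-0.5, -1.0, -0.7]
grip_width: 0.0005
t 2.35 p [ 0.5015 -0.0238  0.2227] F [-0.45 -1.02 -0.72] w 0.0005 yaw 4.52 tilt [0.0009 0.0009] vmax 0.063
to go [-1.3 -1.1 72.7]
```

View pics/w1.png

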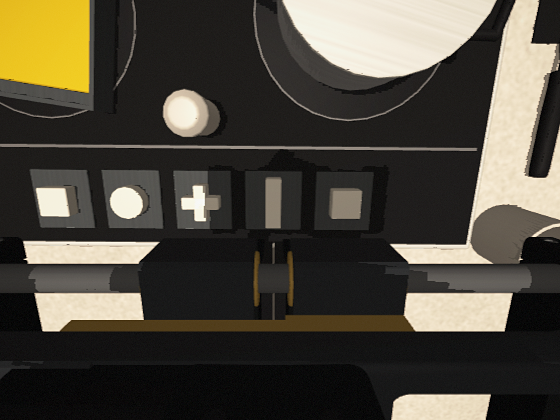

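View pics/s3.png

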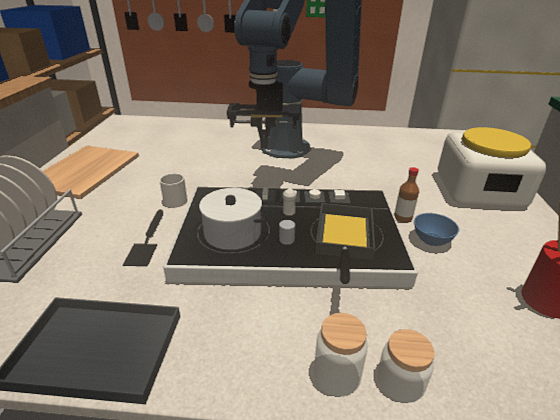

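The wrist view shows the square (55,202), round (129,203), cross (197,203), bar (273,203) and right square (346,204). I'll use it as the second view, to check the key positions and heights.

Run:
```python
from h import *
c=cam('wrist'); ct=dict(camera_matrix=np.array([[495.44033355,0,285.8713735],[0,495.44033355,215.61616584],[0,0,1]]),position=np.array([0.41823698,0.03923995,1.47949135]),attitude=[0.0363126,-0.04503679,-0.69646817,0.71525182])
W=dict(left=(53.5,202),round=(128.5,202.5),bar=(273,203)); T=dict(left=(222,247.6),round=(248.6,246.4),bar=(301.7,244.2))
for k in W:
    a=np.array(c['position']); da=world(c,*W[k],1.)-a; b=ct['position']; db=world(ct,*T[k],1.)-b
    s=np.linalg.lstsq(np.stack([da,-db],1),b-a,rcond=None)[0]
    p,q=a+s[0]*da,b+s[1]*db
    print(k,'tri',((p+q)/2).round(4),'gap',np.linalg.norm(p-q).round(4),'wrist depth',world(c,*W[k]).round(4))
for uv in [(240,165),(300,165),(100,165),(60,180)]: print('panel/surround',world(c,*uv).round(4))
```

```text
left tri [0.4834 0.2016 0.0723] gap 0.0037 wrist depth [0.4834 0.1964 0.0781]
round tri [0.4884 0.1259 0.0693] gap 0.0054 wrist depth [0.4886 0.12   0.0782]
bar tri [ 0.4999 -0.025   0.0808] gap 0.0045 wrist depth [ 0.4994 -0.0272  0.0793]
panel/surround [0.5331 0.0102 0.0587]
panel/surround [ 0.538  -0.0527  0.0611]
panel/surround [0.5223 0.1561 0.0608]
panel/surround [0.5038 0.1977 0.0633]
```

```bash
python3 -m inch '[{"ax":0,"ay":0,"az":0,"dx":-1.5,"dy":1,"dz":20,"gripper":0},{"ax":0,"ay":0,"az":0,"dx":0,"dy":0,"dz":35,"gripper":0},{"ax":0,"ay":0,"az":0,"dx":0,"dy":0,"dz":35,"gripper":0},{"ax":0,"ay":0,"az":0,"dx":0,"dy":0,"dz":25,"gripper":0},{"ax":0,"ay":0,"az":0,"dx":0,"dy":0,"dz":15,"gripper":0},{"ax":0,"ay":0,"az":0,"dx":0,"dy":0,"dz":5,"gripper":0},{"ax":0,"ay":0,"az":0,"dx":0,"dy":0,"dz":0,"gripper":0}]'
python3 - <<'E'
from h import *
go(.5,-.025,.079)
cam('wrist','w2');c=cam('scene','s4');cv2.imwrite('pics/s4b.png',cv2.resize(c['img'][130:240,160:420,::-1],None,fx=3,fy=3,interpolation=cv2.INTER_CUBIC))
E
```

```text
time: 3.2
position: [0.4989, -0.0292, 0.0871]
tool_rot: [0.999, 0.035, -0.001, -0.0]
ft_force: [-1.2, 0.0, 0.4]
grip_width: 0.0004
t 3.2 p [ 0.4989 -0.0292  0.0871] F [-1.2   0.04  0.42] w 0.0004 yaw 4.03 tilt [-0.0013  0.0003] vmax 0.0284
to go [ 1.4 -4.1  8.1]
```

View pics/s4b.png

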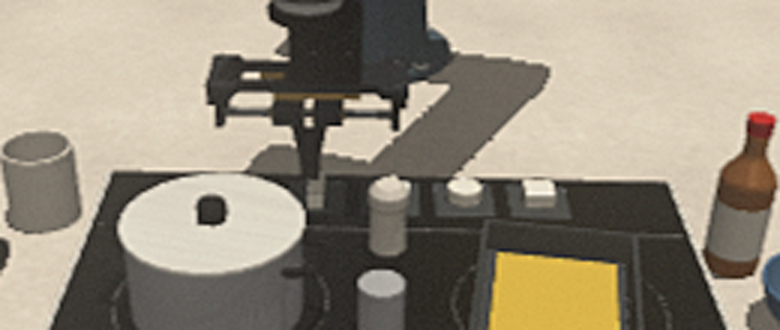

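View pics/w2.png

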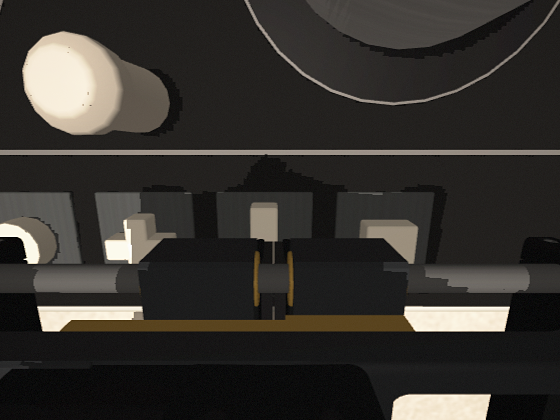

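The wrist view shows the bar at u≈264 and the finger seam at 273. The tip is therefore about 4 mm too far right, which agrees with the pose reading. I'll correct that and press in small steps.

```bash
python3 -m inch '[{"ax":0,"ay":0,"az":0,"dx":1,"dy":-4,"dz":0,"gripper":0},{"ax":0,"ay":0,"az":0,"dx":0,"dy":0,"dz":3,"gripper":0},{"ax":0,"ay":0,"az":0,"dx":0,"dy":0,"dz":3,"gripper":0},{"ax":0,"ay":0,"az":0,"dx":0,"dy":0,"dz":2,"gripper":0},{"ax":0,"ay":0,"az":0,"dx":0,"dy":0,"dz":0,"gripper":0}]'
python3 -c "
from h import *
go(.5,-.025,.079)"
python3 -m inch '[{"ax":0,"ay":0,"az":0,"dx":0,"dy":0,"dz":2,"gripper":0},{"ax":0,"ay":0,"az":0,"dx":0,"dy":0,"dz":2,"gripper":0},{"ax":0,"ay":0,"az":0,"dx":0,"dy":0,"dz":0,"gripper":0}]'
python3 -c "
from h import *
go(.5,-.025,.07)"
```

```text
time: 3.8
position: [0.4998, -0.024, 0.0793]
tool_rot: [0.999, 0.036, -0.0, -0.0]
ft_force: [0.6, 0.3, 0.5]
grip_width: 0.0002
t 3.8 p [ 0.4998 -0.024   0.0793] F [0.62 0.28 0.53] w 0.0002 yaw 4.12 tilt [-0.0005  0.0001] vmax 0.0044
to go [0.1 1.  0.3]
time: 4.1
position: [0.4999, -0.024, 0.0755]
tool_rot: [0.999, 0.036, -0.0, -0.0]
ft_force: [0.3, 0.2, 2.0]
grip_width: 0.0006
t 4.1 p [ 0.4999 -0.024   0.0755] F [0.34 0.22 1.96] w 0.0006 yaw 4.11 tilt [-0.0001  0.0002] vmax 0.0057
to go [-0.   1.   5.5]
```

```bash
python3 -m inch '[{"ax":0,"ay":0,"az":0,"dx":0,"dy":0,"dz":2,"gripper":0},{"ax":0,"ay":0,"az":0,"dx":0,"dy":0,"dz":2,"gripper":0},{"ax":0,"ay":0,"az":0,"dx":0,"dy":0,"dz":0,"gripper":0}]'
python3 -c "
from h import *
go(.5,-.025,.07)"
python3 -m inch '[{"ax":0,"ay":0,"az":0,"dx":0,"dy":0,"dz":1,"gripper":0},{"ax":0,"ay":0,"az":0,"dx":0,"dy":0,"dz":1,"gripper":0},{"ax":0,"ay":0,"az":0,"dx":0,"dy":0,"dz":0,"gripper":0}]'
python3 -c "
from h import *
go(.5,-.025,.07)"
```

```text
time: 4.4
position: [0.5, -0.024, 0.0713]
tool_rot: [0.999, 0.036, -0.0, -0.0]
ft_force: [-0.1, 0.8, 2.0]
grip_width: 0.0003
t 4.4 p [ 0.5    -0.024   0.0713] F [-0.12  0.8   1.97] w 0.0003 yaw 4.11 tilt [-0.0002  0.0002] vmax 0.006
to go [-0.   1.   1.3]
time: 4.7
position: [0.4999, -0.024, 0.0696]
tool_rot: [0.999, 0.036, -0.0, -0.0]
ft_force: [-0.2, 1.3, 4.3]
grip_width: 0.0008
t 4.7 p [ 0.4999 -0.024   0.0696] F [-0.25  1.31  4.27] w 0.0008 yaw 4.11 tilt [-0.0001  0.0001] vmax 0.0037
to go [-0.   1.  -0.4]
```

The force rose at z≈0.0696, so the bar is at its stop. I'll lift and check it.

```bash
python3 -m inch '[{"ax":0,"ay":0,"az":0,"dx":0,"dy":0,"dz":-5,"gripper":0},{"ax":0,"ay":0,"az":0,"dx":0,"dy":0,"dz":-20,"gripper":0},{"ax":0,"ay":0,"az":0,"dx":0,"dy":0,"dz":-20,"gripper":0},{"ax":0,"ay":0,"az":0,"dx":0,"dy":0,"dz":-15,"gripper":0},{"ax":0,"ay":0,"az":0,"dx":0,"dy":0,"dz":0,"gripper":0}]'
python3 - <<'E'
from h import *
go(.4897,.1265,.13)
c=cam('scene');cv2.imwrite('pics/s5b.png',cv2.resize(c['img'][130:240,160:420,::-1],None,fx=3,fy=3,interpolation=cv2.INTER_CUBIC))
E
```

```text
time: 5.2
position: [0.5015, -0.0247, 0.1314]
tool_rot: [0.999, 0.036, 0.002, 0.001]
ft_force: [0.5, 0.2, 0.5]
grip_width: 0.0
t 5.2 p [ 0.5015 -0.0247  0.1314] F [0.5  0.16 0.53] w 0.0 yaw 4.12 tilt [ 0.0047 -0.0016] vmax 0.0367
to go [  -0.9 -151.6    1.1]
```

View pics/s5b.png

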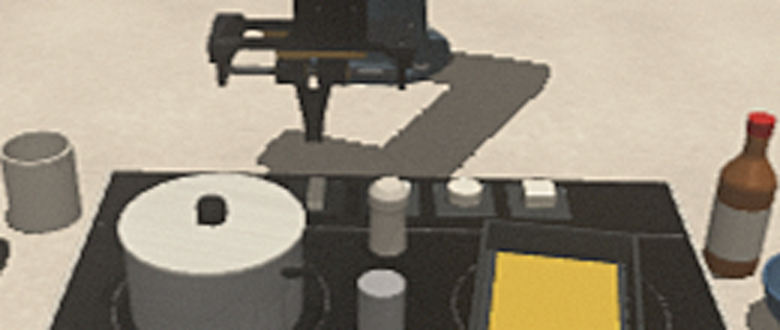

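The bar (crop 316,193) now sits visibly lower. On to the round key.

```bash
python3 -m inch '[{"ax":0,"ay":0,"az":0,"dx":0,"dy":-15,"dz":0,"gripper":0},{"ax":0,"ay":0,"az":0,"dx":0,"dy":-30,"dz":0,"gripper":0},{"ax":0,"ay":0,"az":0,"dx":0,"dy":-35,"dz":0,"gripper":0},{"ax":0,"ay":0,"az":0,"dx":0,"dy":-35,"dz":0,"gripper":0},{"ax":0,"ay":0,"az":0,"dx":0,"dy":-25,"dz":0,"gripper":0},{"ax":0,"ay":0,"az":0,"dx":0,"dy":-11,"dz":0,"gripper":0},{"ax":0,"ay":0,"az":0,"dx":0,"dy":0,"dz":20,"gripper":0},{"ax":0,"ay":0,"az":0,"dx":0,"dy":0,"dz":0,"gripper":0}]'
python3 - <<'E'
from h import *
go(.4897,.1265,.079)
cam('wrist','w3')
c=cam('top');cv2.imwrite('pics/t3.png',cv2.resize(c['img'][200:290,160:400,::-1],None,fx=3,fy=3,interpolation=cv2.INTER_CUBIC))
E
```

```text
time: 6.05
position: [0.4869, 0.1269, 0.1074]
tool_rot: [0.999, 0.036, -0.003, 0.0]
ft_force: [-0.5, -0.7, 0.2]
grip_width: 0.0005
t 6.05 p [0.4869 0.1269 0.1074] F [-0.5  -0.71  0.2 ] w 0.0005 yaw 4.18 tilt [-0.0057 -0.0004] vmax 0.0349
to go [ 2.9  0.6 28.4]
```

View pics/w3.png

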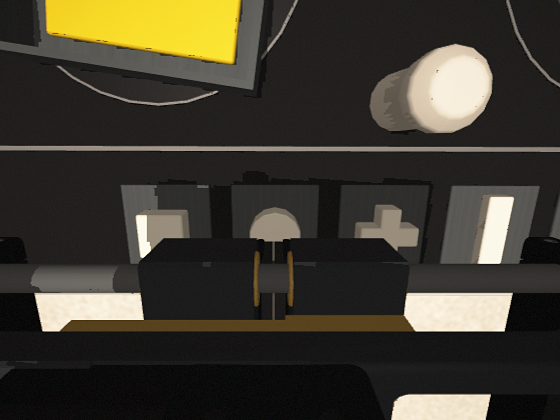

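View pics/t3.png

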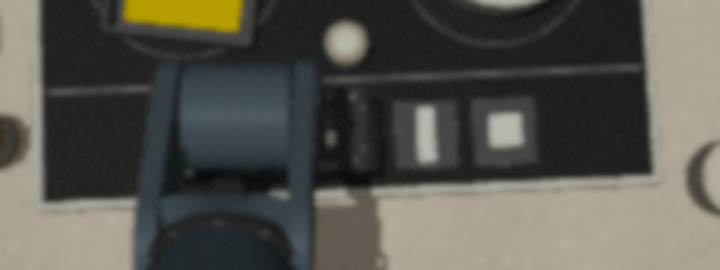

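The wrist view shows the round key (275,225) in line with the finger seam (u≈273). The bar, at right, is low in its surround. I'll descend to just above the key.

```bash
python3 -m inch '[{"ax":0,"ay":0,"az":0,"dx":1,"dy":0,"dz":15,"gripper":0},{"ax":0,"ay":0,"az":0,"dx":0,"dy":0,"dz":7,"gripper":0},{"ax":0,"ay":0,"az":0,"dx":0,"dy":0,"dz":3,"gripper":0},{"ax":0,"ay":0,"az":0,"dx":0,"dy":0,"dz":0,"gripper":0},{"ax":0,"ay":0,"az":0,"dx":0,"dy":0,"dz":0,"gripper":0}]'
python3 -c "
from h import *
go(.4897,.1265,.07)"
python3 -m inch '[{"ax":0,"ay":0,"az":0,"dx":0,"dy":0,"dz":2,"gripper":0},{"ax":0,"ay":0,"az":0,"dx":0,"dy":0,"dz":2,"gripper":0},{"ax":0,"ay":0,"az":0,"dx":0,"dy":0,"dz":2,"gripper":0},{"ax":0,"ay":0,"az":0,"dx":0,"dy":0,"dz":0,"gripper":0}]'
python3 -c "
from h import *
go(.4897,.1265,.07)"
```

```text
time: 6.65
position: [0.4904, 0.1264, 0.0849]
tool_rot: [0.999, 0.036, 0.0, -0.0]
ft_force: [-0.4, 0.3, 0.6]
grip_width: 0.0007
t 6.65 p [0.4904 0.1264 0.0849] F [-0.42  0.27  0.58] w 0.0007 yaw 4.09 tilt [0.0005 0.    ] vmax 0.005
to go [-0.7 -0.1 14.9]
time: 7.05
position: [0.4902, 0.1266, 0.0785]
tool_rot: [0.999, 0.036, 0.0, -0.0]
ft_force: [0.4, 0.6, 1.7]
grip_width: 0.0004
t 7.05 p [0.4902 0.1266 0.0785] F [0.36 0.61 1.71] w 0.0004 yaw 4.11 tilt [0.0002 0.    ] vmax 0.0058
to go [-0.6  0.1  8.5]
```

```bash
python3 -m inch '[{"ax":0,"ay":0,"az":0,"dx":0,"dy":0,"dz":2,"gripper":0},{"ax":0,"ay":0,"az":0,"dx":0,"dy":0,"dz":2,"gripper":0},{"ax":0,"ay":0,"az":0,"dx":0,"dy":0,"dz":2,"gripper":0},{"ax":0,"ay":0,"az":0,"dx":0,"dy":0,"dz":1,"gripper":0},{"ax":0,"ay":0,"az":0,"dx":0,"dy":0,"dz":0,"gripper":0}]'
python3 -c "
from h import *
go(.4897,.1265,.07)"
python3 -m inch '[{"ax":0,"ay":0,"az":0,"dx":0,"dy":0,"dz":1,"gripper":0},{"ax":0,"ay":0,"az":0,"dx":0,"dy":0,"dz":1,"gripper":0},{"ax":0,"ay":0,"az":0,"dx":0,"dy":0,"dz":0,"gripper":0}]'
python3 -c "
from h import *
go(.4897,.1265,.07)"
```

```text
time: 7.55
position: [0.4903, 0.1266, 0.0714]
tool_rot: [0.999, 0.036, 0.0, -0.0]
ft_force: [0.3, 1.0, 1.5]
grip_width: 0.0005
t 7.55 p [0.4903 0.1266 0.0714] F [0.34 0.96 1.51] w 0.0005 yaw 4.11 tilt [0.0001 0.0001] vmax 0.0035
to go [-0.6  0.1  1.4]
time: 7.85
position: [0.4903, 0.1266, 0.0696]
tool_rot: [0.999, 0.036, 0.0, -0.0]
ft_force: [-0.1, 0.2, 4.7]
grip_width: 0.0007
t 7.85 p [0.4903 0.1266 0.0696] F [-0.13  0.15  4.73] w 0.0007 yaw 4.11 tilt [0.0003 0.    ] vmax 0.0027
to go [-0.6  0.1 -0.4]
```

The round key is at its stop (4.7 N). I'll lift and move to the left square.

```bash
python3 -m inch '[{"ax":0,"ay":0,"az":0,"dx":0,"dy":0,"dz":-5,"gripper":0},{"ax":0,"ay":0,"az":0,"dx":0,"dy":0,"dz":-20,"gripper":0},{"ax":0,"ay":0,"az":0,"dx":0,"dy":0,"dz":-15,"gripper":0},{"ax":0,"ay":0,"az":0,"dx":0,"dy":-15,"dz":0,"gripper":0},{"ax":0,"ay":0,"az":0,"dx":0,"dy":-30,"dz":0,"gripper":0},{"ax":0,"ay":0,"az":0,"dx":0,"dy":-30,"dz":0,"gripper":0},{"ax":0,"ay":0,"az":0,"dx":0,"dy":0,"dz":0,"gripper":0},{"ax":0,"ay":0,"az":0,"dx":0,"dy":0,"dz":0,"gripper":0}]'
python3 - <<'E'
from h import *
go(.4846,.2017,.079)
cam('wrist','w4')
c=cam('top','t4')
E
```

```text
time: 8.65
position: [0.4841, 0.2017, 0.1094]
tool_rot: [0.999, 0.037, -0.0, 0.0]
ft_force: [-0.2, 0.3, -0.9]
grip_width: 0.0005
t 8.65 p [0.4841 0.2017 0.1094] F [-0.21  0.31 -0.92] w 0.0005 yaw 4.22 tilt [-0.0008 -0.0005] vmax 0.0275
to go [ 0.5  0.  30.4]
```

View pics/w4.png

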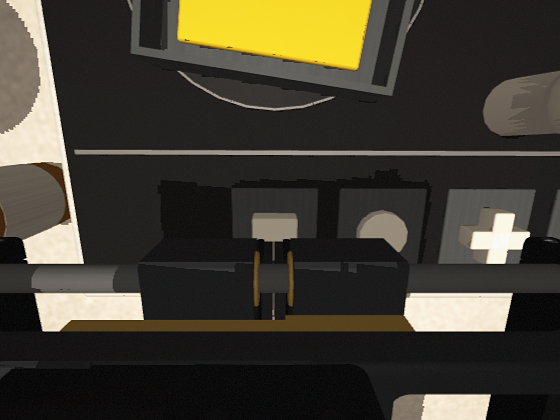

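The wrist view shows the left square (275,225) centred on the seam, with the round key (382,232) flat and down and the cross (495,240) up.

```bash
python3 -m inch '[{"ax":0,"ay":0,"az":0,"dx":0,"dy":0,"dz":15,"gripper":0},{"ax":0,"ay":0,"az":0,"dx":0,"dy":0,"dz":8,"gripper":0},{"ax":0,"ay":0,"az":0,"dx":0,"dy":0,"dz":3,"gripper":0},{"ax":0,"ay":0,"az":0,"dx":0,"dy":0,"dz":3,"gripper":0},{"ax":0,"ay":0,"az":0,"dx":0,"dy":0,"dz":0,"gripper":0},{"ax":0,"ay":0,"az":0,"dx":0,"dy":0,"dz":0,"gripper":0}]'
python3 -c "
from h import *
go(.4846,.2017,.07)"
python3 -m inch '[{"ax":0,"ay":0,"az":0,"dx":0,"dy":0,"dz":2,"gripper":0},{"ax":0,"ay":0,"az":0,"dx":0,"dy":0,"dz":2,"gripper":0},{"ax":0,"ay":0,"az":0,"dx":0,"dy":0,"dz":2,"gripper":0},{"ax":0,"ay":0,"az":0,"dx":0,"dy":0,"dz":0,"gripper":0}]'
python3 -c "
from h import *
go(.4846,.2017,.07)"
```

```text
time: 9.35
position: [0.485, 0.2013, 0.0807]
tool_rot: [0.999, 0.036, 0.0, -0.0]
ft_force: [-0.5, 1.0, 0.1]
grip_width: 0.0004
t 9.35 p [0.485  0.2013 0.0807] F [-0.51  1.    0.13] w 0.0004 yaw 4.11 tilt [0.0004 0.    ] vmax 0.0038
to go [-0.3 -0.4 10.7]
time: 9.75
position: [0.4852, 0.2015, 0.0746]
tool_rot: [0.999, 0.036, 0.001, -0.0]
ft_force: [0.9, -0.3, 2.3]
grip_width: 0.0003
t 9.75 p [0.4852 0.2015 0.0746] F [ 0.87 -0.27  2.26] w 0.0003 yaw 4.12 tilt [0.001  0.0002] vmax 0.0048
to go [-0.6 -0.3  4.6]
```

```bash
python3 -m inch '[{"ax":0,"ay":0,"az":0,"dx":0,"dy":0,"dz":2,"gripper":0},{"ax":0,"ay":0,"az":0,"dx":0,"dy":0,"dz":2,"gripper":0},{"ax":0,"ay":0,"az":0,"dx":0,"dy":0,"dz":1,"gripper":0},{"ax":0,"ay":0,"az":0,"dx":0,"dy":0,"dz":0,"gripper":0}]'
python3 -c "
from h import *
go(.4846,.2017,.07)"
python3 -m inch '[{"ax":0,"ay":0,"az":0,"dx":0,"dy":0,"dz":1,"gripper":0},{"ax":0,"ay":0,"az":0,"dx":0,"dy":0,"dz":0,"gripper":0}]'
python3 -c "
from h import *
go(.4846,.2017,.07)"
```

```text
time: 10.15
position: [0.4852, 0.2015, 0.0696]
tool_rot: [0.999, 0.036, 0.0, -0.0]
ft_force: [1.4, -0.2, 4.8]
grip_width: 0.001
t 10.15 p [0.4852 0.2015 0.0696] F [ 1.37 -0.15  4.77] w 0.001 yaw 4.11 tilt [0.0009 0.0002] vmax 0.0039
to go [-0.6 -0.3 -0.4]
time: 10.35
position: [0.4852, 0.2015, 0.0689]
tool_rot: [0.999, 0.036, 0.001, -0.0]
ft_force: [0.4, 0.2, 6.1]
grip_width: 0.0002
t 10.35 p [0.4852 0.2015 0.0689] F [0.44 0.24 6.15] w 0.0002 yaw 4.11 tilt [0.0011 0.0002] vmax 0.0044
to go [-0.6 -0.2 -1.1]
```

All three are at their stops. I'll lift and move clear to check.

```bash
python3 -m inch '[{"ax":0,"ay":0,"az":0,"dx":0,"dy":0,"dz":-5,"gripper":0},{"ax":0,"ay":0,"az":0,"dx":0,"dy":0,"dz":-25,"gripper":0},{"ax":0,"ay":0,"az":0,"dx":0,"dy":0,"dz":-35,"gripper":0},{"ax":0,"ay":0,"az":0,"dx":0,"dy":0,"dz":-35,"gripper":0},{"ax":0,"ay":0,"az":0,"dx":0,"dy":0,"dz":-35,"gripper":0},{"ax":0,"ay":0,"az":0,"dx":0,"dy":0,"dz":-15,"gripper":0},{"ax":0,"ay":0,"az":0,"dx":0,"dy":15,"dz":0,"gripper":0},{"ax":0,"ay":0,"az":0,"dx":0,"dy":35,"dz":0,"gripper":0}]'
python3 -m inch '[{"ax":0,"ay":0,"az":0,"dx":0,"dy":40,"dz":0,"gripper":0},{"ax":0,"ay":0,"az":0,"dx":0,"dy":40,"dz":0,"gripper":0},{"ax":0,"ay":0,"az":0,"dx":0,"dy":40,"dz":0,"gripper":0},{"ax":0,"ay":0,"az":0,"dx":0,"dy":40,"dz":0,"gripper":0},{"ax":0,"ay":0,"az":0,"dx":-10,"dy":40,"dz":0,"gripper":0},{"ax":0,"ay":0,"az":0,"dx":-15,"dy":40,"dz":0,"gripper":0},{"ax":0,"ay":0,"az":0,"dx":-15,"dy":40,"dz":0,"gripper":0},{"ax":0,"ay":0,"az":0,"dx":-15,"dy":40,"dz":0,"gripper":0}]'
python3 -m inch '[{"ax":0,"ay":0,"az":0,"dx":-15,"dy":40,"dz":0,"gripper":0},{"ax":0,"ay":0,"az":0,"dx":-15,"dy":40,"dz":0,"gripper":0},{"ax":0,"ay":0,"az":0,"dx":-15,"dy":40,"dz":0,"gripper":0},{"ax":0,"ay":0,"az":0,"dx":-15,"dy":30,"dz":0,"gripper":0},{"ax":0,"ay":0,"az":0,"dx":0,"dy":10,"dz":0,"gripper":0},{"ax":0,"ay":0,"az":0,"dx":0,"dy":0,"dz":0,"gripper":0},{"ax":0,"ay":0,"az":0,"dx":0,"dy":0,"dz":0,"gripper":0}]'
python3 - <<'E'
from h import *
go(.3,-.4,.22)
c=cam('top','t9')
for k in keys(c,(208,348,234,258)): print(np.round(k[:3],1),np.round(k[3],4))
a=cv2.imread('pics/top0.png');b=cv2.imread('pics/t9.png')
d=cv2.absdiff(a,b).max(2); 
for n,(u0,u1,v0,v1) in dict(pan=(195,255,95,218),pot=(292,362,142,210),shaker=(264,288,203,225),tin=(264,288,158,180),mug=(386,420,242,284),bowl=(110,160,186,232),sauce=(134,164,232,258),turner=(390,416,152,236)).items(): print(n,(d[v0:v1,u0:u1]>40).sum())
c=cam('scene','s9');s=cv2.absdiff(cv2.imread('pics/scene0.png'),cv2.imread('pics/s9.png')).max(2);cv2.imwrite('pics/d9.png',s*3)
cv2.imwrite('pics/s9b.png',cv2.resize(c['img'][160:260,160:420,::-1],None,fx=3,fy=3,interpolation=cv2.INTER_CUBIC))
E
```

```text
time: 11.15
position: [0.4871, 0.1519, 0.2179]
tool_rot: [0.999, 0.038, -0.001, -0.0]
ft_force: [0.3, -1.1, -0.0]
grip_width: 0.0005
time: 11.95
position: [0.4536, -0.1729, 0.2166]
tool_rot: [0.999, 0.036, -0.002, -0.001]
ft_force: [0.7, 0.3, -0.2]
grip_width: 0.0006
time: 12.65
position: [0.4073, -0.3339, 0.2174]
tool_rot: [0.999, 0.036, -0.001, -0.002]
ft_force: [0.8, -0.1, -0.0]
grip_width: 0.0003
t 12.65 p [ 0.4073 -0.3339  0.2174] F [ 0.77 -0.12 -0.02] w 0.0003 yaw 4.12 tilt [-0.002   0.0033] vmax 0.0241
to go [-111.8   58.2   -2.6]
[222.5 247.7  98.7] [0.485  0.2012 0.0706]
[248.9 246.6  98.2] [0.49   0.1263 0.0726]
[275.3 245.3  87.9] [0.4953 0.0518 0.0788]
[301.6 244.4  88.4] [ 0.5002 -0.0228  0.0699]
[328.  242.9  98.7] [ 0.5062 -0.0976  0.0758]
pan 0
pot 0
shaker 0
tin 0
mug 550
bowl 0
sauce 0
turner 0
```

View pics/s9b.png

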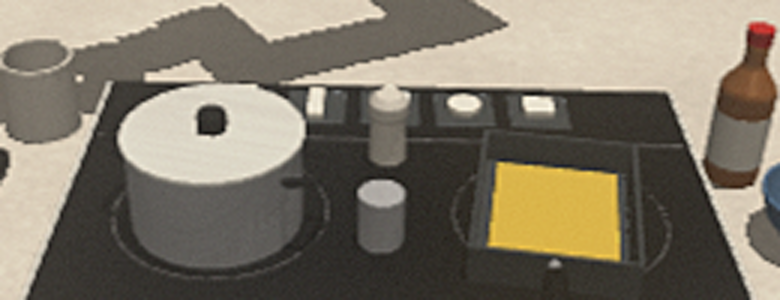

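View pics/t9.png

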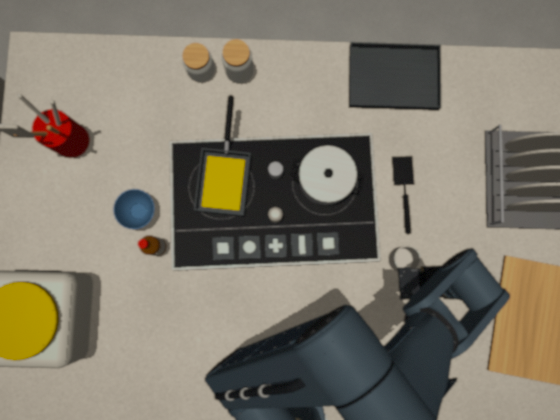

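The final views show the bar, round and left keys down at z≈0.070–0.073. The cross and right keys are up, at about 0.079 and 0.076. The mug difference in the top view is only the gripper hanging over it, because in the scene view it stands where it did. I'm handing in.

```bash
python3 -c "
from h import *
print(robot.hand_in())"
```

```text
the job is handed in; nothing more can be done
None
```

I pressed the bar key, then the round key, then the left square key, since the omelette pan stands on the left zone. I used the shut fingers and pushed each key to its soft stop. The highest force I read was about 6 N, and the job was handed in at about 12.7 s.

**Keys:** in the last top view the three pressed keys stand at z≈0.070, 0.073 and 0.071, down from about 0.078. The cross and right square keys are still up, at about 0.079 and 0.076. The right key read 2 mm lower than at the start; I never went near it, and the depth readings vary by about that much.

**Loose things:** the pan, pot, shaker, tin, bowl, sauce and turner show no change from the start. The mug could not be checked from above because the gripper was in the way. In the scene view it stands where it did, and the tip was about 130 mm above it.

**Measurements that disagreed:** two-view triangulation put the round and left keys at z≈0.069 and 0.072, with 4–5 mm between the sight lines. The depth images and the text both gave about 0.079, so I used that. The presses ended at the depth it predicted.

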